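# Pin a clamshell curing jig shut

### The arm

A 6-joint arm with a two-finger parallel gripper is mounted at the origin on a cart in front of the work surface, level with it; the furniture and walls round the work are solid. World frame = base frame: x ahead of the robot, y to its left, z up, the work surface at z = 0. Lengths are in m, angles in rad, forces in N, time in s.
With the tool pointing down it reaches from about 0.4 to 0.825 m from the base axis. Payload 7 kg.
Tool frame: the origin (TCP) lies at the very end of the fingers, on their centre line; the grasp point (between the pads) lies 19 mm behind it (arm.grip_point_offset is the distance from the TCP to the grasp point, in m); z points along the fingers, y is the line along which they close (so a half turn about z gives the same grasp; the last joint's range is limited). The gripper opens to 88 mm and grips with 3 to 60 N. Pads are 19 mm wide; open, the fingers measure 130 mm over their backs; the gripper's body (78 mm by 193 mm) begins 47 mm behind the grasp point.
Start: joints at [0.288, 0.359, 0.012, 0, -1.224, -0.288], TCP at [0.675, -0, 0.227] pointing down, gripper open.
Joint ranges: [-3.07, 3.07], [-1.43, 2.12], [-1.02, 1.25], [-3.03, 1.67], [-3.05, -0], [-3.03, 3.03]. Speed limits (rad/s): [2.39, 2.39, 3.01, 3.14, 3.14, 3.14].

### API

Orientations are given as [roll, pitch, yaw] about the fixed x, y, z axes, in that order (R = Rz(yaw) Ry(pitch) Rx(roll)).
In Python, from station import arm, cams gives the robot as it stands.
- The arm moves only by the shell command python3 -m handwheel 'ROWS' [FORCE]. ROWS is JSON, a list that holds one entry, the list of rows, each a list of 7 numbers: the shift along the tool's x, y, z normalised to -1 to 1, where 1 is 0.08 m, then the turn, a rotation vector about the tool's x, y, z normalised to -1 to 1, where 1 is 0.5 rad, then the closure in counts, from 0 (fully open) to 255 (shut). In form: [[[x, y, z, wx, wy, wz, hand], ...]]. A call has 1 to 5 rows; each row is the pose to reach, as a shift and turn from the pose commanded when the call began, along the tool's axes at that moment; what a row does not reach only later rows make up. A row lasts 1/8 s, in which the tool goes at most 62.5 mm and 10.7 degrees, less where a joint would pass 70% of its speed; a pose out of reach is approached as far as the arm can. A call with a number of a shift or a turn outside -1 to 1 is refused whole. A call with a gripper value outside its range is refused whole. The fingers move at their own pace and stop on an object; FORCE is the grip in N (left out, the last holds). Time passes only in rows, so rows that repeat a pose let the fingers close. It gives the time, the measured TCP pose, the force, the opening and the grip force at its end, in the units of the state.
- arm.get_state(): the state, without advancing time (a new reading comes with each control period).
- cams.grab_frame(name): name is "scene" or "side" or "wrist"; returns the picture (480x640x3 uint8, blue, green, red); there is no depth.
- cams.camera_info(name): a dict with "camera_matrix" (3x3 intrinsics, pixels), "R" (3x3) and "t" (3): a world point X has camera coordinates R X + t; the wrist camera has in their place "hand_eye" (4x4, takes a point from camera to tool coordinates, whose origin is the TCP and whose axes are the flange's). Camera axes: x right, y down, z forward; pixel columns grow to the right and rows downward; lengths in m; the calibration is good to about 2 mm. A picture is of the moment at which its call begins: read the wrist's pose just before it. camera_info takes no time and is no camera call.
- arm.job_done(): hands the job in; it is judged then, once.
The state is a dict: "t": time; "q": joint angles; "qd": joint speeds; "joint_efforts": joint torques, N m; "eef_pos": TCP position; "ee_rot": TCP orientation; "force": force on the tool from outside, world axes, zero at the start; "moment": the same for the moment, N m; "width": finger opening in m; "gripper_force": force on a finger pad.
Only numpy, scipy, OpenCV 4.12 (cv2) and the standard library are available. Lean on these libraries where they do the work, as an engineer would, in place of code of your own. Each camera call takes 0.05 s, during which the arm holds its last target. There are 200 camera calls.

### The job

First turn the black knob of the blue clamshell jig until the black pointer stands on the red mark, so that the brass lock block lies in line with the jig. Then fold the lid down, take the red-handled pin out of its wooden stand and push it through the hole in the lid's tongue into the lock block until its collar presses the lid fully shut against the springy seal. Finish while still gripping the pin and pressing it down; leave the bottle, the round box and the crucible where they are.

Things in the scene. Friction and masses are not known exactly. Their poses are not given: they have to be found in the camera images.
- jig: Clamshell jig screwed to the bench: aluminium base plate 215 x 185 mm, 10 mm thick, with a blue lower half 100 x 100 mm that reaches 44 mm above the bench. Origin on the bench under the centre of the lower half. x points from the lock-block end (facing the robot) to the hinge, y to the left, z up. Base plate spans x -145..70 mm, y -125..60 mm.
- lid_hinge (a point): Middle of the lid's hinge axis: 55 mm behind the jig's origin (+x of the jig), 45 mm above the bench. The axis runs along the jig's y.
- fold (a joint): Fold angle of the lid in rad: 0 when folded down onto its seal, grows as the lid opens up and back; 1.05 to 1.3 at the start. Stiff hinge: the lid stays where it is left, 1 to 3 N at its front moves it. The lid's whole angle from level is fold + lid.
- lid (a joint): What the springy seal holds the lid up, in rad: 0.08 when free (the tongue's hole then stands 11 mm higher than when shut), 0 when the folded lid is pressed fully shut. Pressing it down takes about 4 N at the tongue's hole to start and 7 N to shut it fully; it springs back when let go.
- lid_top (a point): Point on the lid's outer (upper) face, on its middle line. With the lid shut it is 85 mm in front of the hinge axis (-x) and 24 mm above it; moves with the lid. The lid is a blue shell 100 mm wide and 24 mm thick reaching to 105 mm in front of the hinge axis, then a tongue 44 mm wide and 8 mm thick from there to 164 mm.
- lid_hole (a point): Centre of the hole in the lid's tongue, at its upper face: with the lid shut 135 mm in front of the hinge axis and 53 mm above the bench. Hole 11 mm wide, goes through the 8 mm thick tongue.
- lock_hole (a point): Centre of the mouth of the hole in the brass lock block, 44 mm above the bench, 80 mm in front of the jig's origin (-x). Hole 11 mm wide, 28 mm deep. The block is 38 (x) x 50 (y) x 32 mm and slides along the jig's y, driven by the knob.
- slide (a joint): Position of the lock block in m: 0 when the pointer is on the mark (lock hole in line with the lid's hole), positive when the block stands to the right (-y of the jig). Starts 5 to 12 mm to the right. Always 0.010 m per rad of the knob.
- knob (a joint): Knob angle in rad, positive clockwise seen from above; 0 when the pointer is on the mark. Starts at 0.5 to 1.2, stops at -1.5 and 1.5. Turned by about 0.04 Nm; stays where it is left.
- knob_grip (a point): On the knob's axis (vertical), 37 mm above the bench. Round black knurled knob, 36 mm across from 22 to 44 mm above the bench, with a wider foot 42 mm across below that. At x -115, y -95 mm in the jig's frame.
- pointer (a point): Tip of the black pointer, which moves with the lock block, just in front of it and 21 mm above the bench.
- mark (a point): The red mark on the white scale on the base plate, under the pointer's way; the pointer is on it when both have the same y in the jig's frame.
- pin_center (a point): Centre of the locking pin, on its axis, half-way along its length of 85 mm. From its tip up: tapered steel nose 8 mm long, shank 8 mm thick up to 34 mm, steel collar 24 mm across and 5 mm thick up to 39 mm, red handle 18 mm across up to 85 mm. z points from tip to handle. It stands upright in the stand, its collar resting on the stand's top; 40 to 85 g.
- pin_tip (a point): Tip of the pin, 42.5 mm below its centre. With the collar on the shut lid's tongue the tip is 25 mm below the mouth of the lock hole.
- pin_stand: Wooden block 54 x 54 x 40 mm, fixed to the bench, in which the pin stands upright (hole 11 mm wide, 37 mm deep). Origin at the centre of its underside.
- bottle: Bystander: brown dropper bottle 34 mm across, 102 mm high. Origin at the centre of its underside.
- box: Bystander: cream round box with lid, 68 mm across, 41 mm high. Origin at the centre of its underside.
- crucible: Bystander: terracotta crucible 53 mm across, 44 mm high. Origin at the centre of its underside.

How it is judged:
On the way, in this order (a step that is already met when the one before it is completed fails the run):
1. with the lid still up, the pointer is turned onto the mark (within 2 mm) (value of joint slide between -0.002 and 0.002 m and value of joint fold above 0.8 rad), for 0.2 s.
2. the lid is folded down (value of joint fold below 0.05 rad), for 0.2 s.
3. the pin goes through the lid's tongue into the lock block (horizontal distance between pin_tip and lock_hole below 0.003 m and z of pin_tip in the frame of lock_hole below -0.008 m), for 0.1 s.
At the end, for the whole second after the job is handed in: Pin tip at least 21 mm below the lock hole's mouth and within 3 mm of its axis; pointer within 2.5 mm of the mark; lid folded down and pressed shut (fold under 0.01, lid under 0.015 rad); the gripper still holds the pin and its collar presses the lid with more than 3 N (horizontal distance between pin_tip and lock_hole below 0.003 m and z of pin_tip in the frame of lock_hole below -0.021 m and value of joint slide between -0.0025 and 0.0025 m and value of joint fold below 0.01 rad and value of joint lid below 0.015 rad and contact force between pin and lid above 3 N and contact force between the fingers and pin above 3 N); the arm keeps its last pose, push and grip.
It fails at once if the bottle is displaced by more than 20 mm (distance of bottle from where it was at the start of the episode above 0.02 m).
It fails at once if the box is displaced by more than 20 mm (distance of box from where it was at the start of the episode above 0.02 m).
It fails at once if the crucible is displaced by more than 20 mm (distance of crucible from where it was at the start of the episode above 0.02 m).
It also fails if it takes over 58 s, if anything falls off the work surface, if the arm or the gripper's body presses on something with over 40 N, if the wrist force passes 120 N, or if a joint passes its speed limit or range.

## Working session

There is one attempt and no reset: what is moved stays moved. The work goes in short steps, Python scripts to look and compute and a shell command to move; the robot and the scene stay as the last step left them, time stands still between calls to the robot, and variables do not carry over. Pictures are saved under pics/ and viewed, at most 10 in all, crops included, and the job is handed in when it is done.

```bash
ls; mkdir -p pics; python3 - <<'E'
from station import arm,cams
import cv2
for n in ("scene","side","wrist"):
    cv2.imwrite(f"pics/{n}0.png",cams.grab_frame(n))
    i=cams.camera_info(n); print(n,{k:v for k,v in i.items()})
print(arm.get_state(), arm.grip_point_offset)
E
```

```text
pics
scene {'camera_matrix': array([[574.39510932,   0.        , 318.94581895],
       [  0.        , 574.39510932, 233.41584486],
       [  0.        ,   0.        ,   1.        ]]), 'R': array([[-0.80023231, -0.5996855 ,  0.00235764],
       [-0.2904003 ,  0.38407025, -0.87644607],
       [ 0.5246865 , -0.70204512, -0.48149427]]), 't': array([0.47152716, 0.20853798, 1.09109511])}
side {'camera_matrix': array([[486.32040942,   0.        , 314.1033454 ],
       [  0.        , 486.32040942, 237.01432947],
       [  0.        ,   0.        ,   1.        ]]), 'R': array([[ 0.87598627, -0.48219831,  0.01152547],
       [-0.20758173, -0.39845736, -0.89338769],
       [ 0.43538245,  0.78020287, -0.44913874]]), 't': array([-0.49474689,  0.18914531,  0.70816887])}
wrist {'camera_matrix': array([[339.0131164 ,   0.        , 315.09353134],
       [  0.        , 339.0131164 , 242.63471014],
       [  0.        ,   0.        ,   1.        ]]), 'hand_eye': array([[ 1.78981681e-04, -9.60773637e-01, -2.77333711e-01,
         7.42757202e-02],
       [ 9.99999869e-01,  3.91422737e-05,  5.09764187e-04
[... 181 characters left out ...]
1.00000000e+00]])}
{'t': 0.15, 'q': array([ 2.88137189e-01,  3.59216295e-01,  1.13081225e-02, -2.49562893e-04,
       -1.22409279e+00, -2.88064670e-01]), 'qd': array([ 0.00087158, -0.00410471,  0.00317466,  0.0020669 , -0.00085002,
        0.00073417]), 'joint_efforts': array([ 1.39394037e-04, -5.83274567e+01,  2.93289685e+01,  7.00122759e+00,
        8.75052094e-03, -9.76538854e-05]), 'eef_pos': array([6.74651822e-01, 2.42094350e-06, 2.25859632e-01]), 'ee_rot': array([ 3.14037099e+00, -1.17291565e-04, -1.57080868e+00]), 'force': array([ 0.0326333 , -0.11624648,  0.51001377]), 'moment': array([-0.01490261,  0.03211684,  0.0079013 ]), 'gripper_force': 0.0, 'width': 0.08797326336813589} 0.0188
```

View pics/scene0.png

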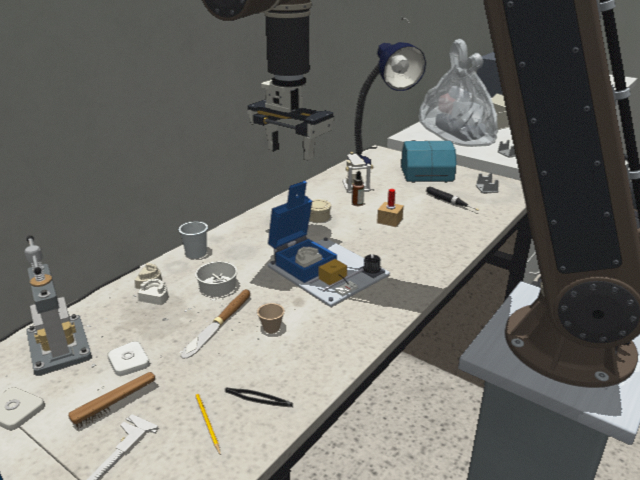

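View pics/side0.png

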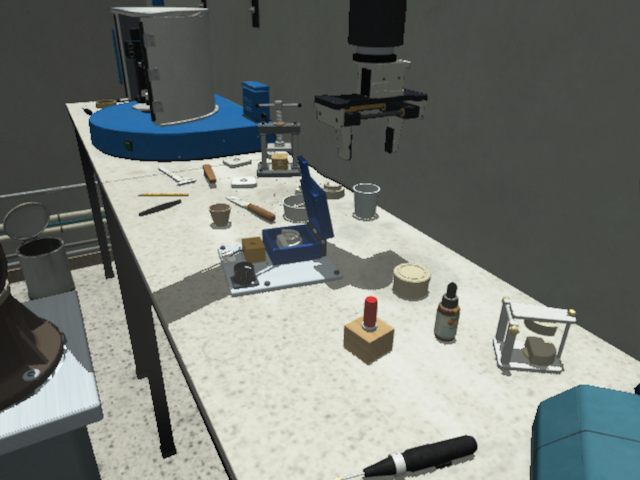

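View pics/wrist0.png

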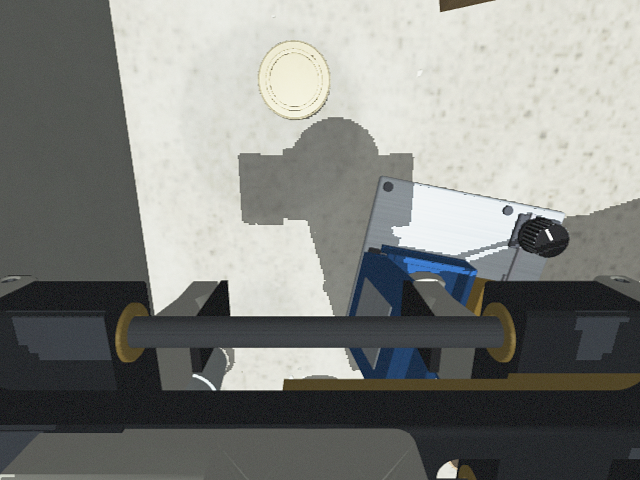

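The scene view shows the jig near (310,260), the knob at (372,262) and the pin at (391,200). In the side view the knob is at (243,272), the pin at (370,312), and the bottle and round box are close to the pin's far side. The wrist view shows the plate's right edge running from (381,177) to (565,213), with the knob at (543,237).

```bash
cat > h.py <<'E'
import numpy as np, cv2
from scipy.spatial.transform import Rotation as Ro
from station import arm,cams
def pose(s=None):
    s=s or arm.get_state(); return Ro.from_euler('xyz',s['ee_rot']).as_matrix(), np.array(s['eef_pos'])
def ray(n,px,P=None):
    i=cams.camera_info(n); d=np.linalg.inv(i['camera_matrix'])@[px[0],px[1],1.]
    if n=='wrist':
        R,p=P or pose(); H=i['hand_eye']; return R@H[:3,3]+p, R@H[:3,:3]@d
    return -i['R'].T@i['t'], i['R'].T@d
def onz(n,px,z,P=None):
    o,d=ray(n,px,P); return o+d*(z-o[2])/d[2]
def tri(*r):
    A=0;b=0
    for o,d in r:
        d=d/np.linalg.norm(d); M=np.eye(3)-np.outer(d,d); A=A+M; b=b+M@o
    x=np.linalg.solve(A,b); return x,[np.linalg.norm(np.cross(x-o,d/np.linalg.norm(d)))for o,d in r]
def blob(img,lo,hi,roi=None,mina=15):
    m=cv2.inRange(cv2.cvtColor(img,cv2.COLOR_BGR2HSV),lo,hi)
    if roi: k=np.zeros_like(m);x0,y0,x1,y1=roi;k[y0:y1,x0:x1]=255;m&=k
    n,l,s,c=cv2.connectedComponentsWithStats(m)
    return [(s[j,:].tolist(),c[j].round(1).tolist()) for j in range(1,n) if s[j,4]>=mina],m
E
python3 - <<'E'
from h import *
np.set_printoptions(precision=4,suppress=True)
I={n:cv2.imread(f'pics/{n}0.png') for n in('scene','side','wrist')}
a,_=blob(I['scene'],(0,170,70),(6,255,255),(370,180,410,225)); b,_=blob(I['side'],(0,170,70),(6,255,255),(350,285,390,340))
print(a,b)
if a and b: print('pin',tri(ray('scene',a[0][1]),ray('side',b[0][1])))
for n,roi in(('scene',(340,240,400,290)),('side',(225,255,265,295)),('wrist',(500,200,590,270))):
    k,_=blob(I[n],(0,0,0),(180,255,60),roi,60); print(n,k)
for px in((381,177),(565,213)): print('corner',onz('wrist',px,.01))
print('knobtop',onz('wrist',(545,237),.044), 'box',onz('wrist',(294,80),.041))
print('bottle',tri(ray('scene',(358,188)),ray('side',(448,318))),'crucible',onz('scene',(271,311),.044))
V=lambda n,x0,y0,x1,y1,f:cv2.resize(I[n][y0:y1,x0:x1],None,fx=f,fy=f,interpolation=cv2.INTER_CUBIC)
cv2.imwrite('pics/c1.png',np.vstack([V('scene',260,175,410,305,3.9)[:300],V('side',200,220,350,297,3.9)[:300]]) if 0 else np.hstack([V('scene',262,215,392,305,3),V('side',212,220,342,310,3)]))
E
```

```text
[([388, 189, 7, 17, 74], [391.0, 196.9])] [([366, 297, 10, 6, 50], [370.8, 299.5])]
pin (array([ 0.5308, -0.2261,  0.078 ]), [np.float64(0.00750627253481359), np.float64(0.007506272534813559)])
scene [([363, 255, 18, 23, 285], [371.7, 265.8])]
side [([232, 262, 24, 25, 393], [243.3, 274.1])]
wrist [([517, 217, 52, 41, 1384], [542.7, 237.5])]
corner [ 0.6019 -0.0406  0.01  ]
corner [ 0.3929 -0.0007  0.01  ]
knobtop [0.4341 0.018  0.044 ] box [ 0.6933 -0.132   0.041 ]
bottle (array([ 0.6553, -0.2733,  0.0426]), [np.float64(0.0034716412527847906), np.float64(0.003471641252785014)]) crucible [0.4756 0.3056 0.044 ]
```

View pics/c1.png

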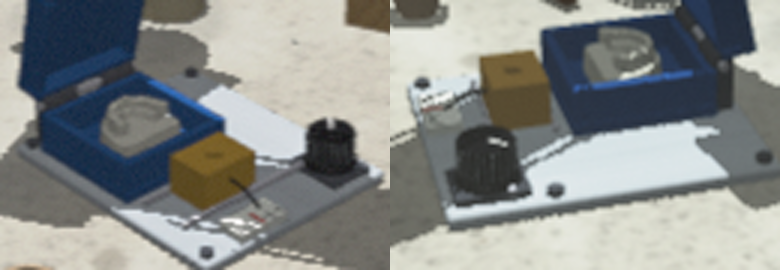

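The crop shows the brass block to the right of the lid line, with the pointer left of its tip, and the scale with its red mark in front. The plate edge measures 213 mm against the true 215 mm. I'll move the wrist camera over the lock end for a precise look.

```bash
python3 -m handwheel '[[[0,0.7,-0.4,0,0,0,0],[-0.3,1,-0.4,0,0,0.38,0],[-1,1,-0.4,0,0,0.38,0]]]'
python3 -m handwheel '[[[0,0.7,0,0,0,0,0],[-0.4,1,0,0,0,0,0],[-0.4,1,0,0,0,0,0]]]'
python3 -m handwheel '[[[0,0.7,0,0,0,0,0],[0,0.7,0,0,0,0,0],[0,0.7,0,0,0,0,0]]]'
python3 - <<'E'
from h import *
s=arm.get_state();print(s['eef_pos'],s['ee_rot'],s['t'])
cv2.imwrite("pics/wrist1.png",cams.grab_frame("wrist"))
E
```

```text
t: 0.52
eef_pos: [0.5936, 0.0792, 0.2598]
ee_rot: [-3.14, 0.001, -1.766]
force: [1.2, 0.5, -0.4]
width: 0.0876
gripper_force: 0.0
t: 0.9
eef_pos: [0.5213, 0.1281, 0.2589]
ee_rot: [-3.141, 0.001, -1.758]
force: [0.6, 0.1, -0.7]
width: 0.0874
gripper_force: 0.0
t: 1.27
eef_pos: [0.4678, 0.137, 0.2589]
ee_rot: [-3.141, 0.0, -1.76]
force: [0.0, -0.2, 0.2]
width: 0.0876
gripper_force: 0.0
[0.46784139 0.13699934 0.25887946] [-3.14096616e+00  4.14720571e-04 -1.76046142e+00] 1.275
```

View pics/wrist1.png

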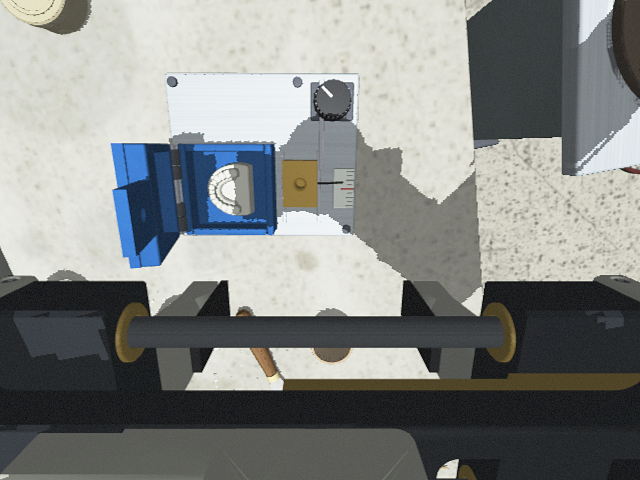

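The view shows the whole jig. The plate corners are at (167,73), (358,73) and (355,235), the knob at (332,98), the block hole at (300,184), the pointer tip at (343,183) and the red mark near (348,188). I'll measure all of these.

```bash
python3 - <<'E'
from h import *
np.set_printoptions(precision=4,suppress=True)
I=cv2.imread('pics/wrist1.png'); P=pose()
c={k:onz('wrist',p,.01,P)[:2] for k,p in dict(a=(166.5,73),b=(358.5,73),c=(355.5,235)).items()}
print(c, np.linalg.norm(c['b']-c['a']),np.linalg.norm(c['c']-c['b']))
u=c['a']-c['b']; v=c['c']-c['b']; yaw1=np.arctan2(u[1],u[0]); yaw2=np.arctan2(-v[0],v[1]); yaw=(yaw1+yaw2)/2
R=np.array([[np.cos(yaw),-np.sin(yaw)],[np.sin(yaw),np.cos(yaw)]])
o=np.mean([c['a']-R@[.07,-.125],c['b']-R@[-.145,-.125],c['c']-R@[-.145,.06]],0)
print('yaw',yaw1,yaw2,'origin',o,'knob',o+R@[-.115,-.095],'hinge',o+R@[.055,0])
J=lambda p,z:R.T@(onz('wrist',p,z,P)[:2]-o)
red,_=blob(I,(0,120,90),(8,255,255),(330,165,360,205),2); print('red',red)
br,_=blob(I,(12,120,60),(30,255,255),(275,150,325,215),100); print('brass',br)
for r in red: print('mark',J(r[1],.0115))
print('ptr',J((343.5,183),.021),'ptr root',J((320,184),.021),'hole',J((300.3,183.7),.044))
s,_=blob(I,(0,0,0),(180,80,80),(308,76,358,124),200); print('knob',s,J((333,98),.044))
m=cv2.imread('pics/side0.png');b,_=blob(m,(0,150,30),(8,255,255),(350,285,390,340));b2,_=blob(m,(172,150,30),(180,255,255),(350,285,390,340));print(b,b2)
a,mm=blob(cv2.imread('pics/scene0.png'),(0,150,30),(8,255,255),(370,180,410,225));print(a)
cv2.imwrite('pics/c2.png',cv2.resize(I[65:245,270:365],None,fx=3.2,fy=3.2,interpolation=cv2.INTER_CUBIC))
E
```

```text
{'a': array([ 0.5986, -0.0407]), 'b': array([ 0.3925, -0.001 ]), 'c': array([0.4243, 0.1793])} 0.2098787175749536 0.18316701483798944
yaw -0.18997325958182945 -0.174871951055706 origin [0.5554 0.0949] knob [0.4251 0.0223] hinge [0.6095 0.0849]
red [([341, 188, 12, 1, 12], [346.5, 188.0])]
brass [([282, 160, 36, 47, 1573], [299.5, 183.3])]
mark [-0.1318  0.0009]
ptr [-0.1274 -0.006 ] ptr root [-0.1002 -0.0051] hole [-0.0783 -0.0081]
knob [([311, 99, 40, 23, 268], [328.1, 114.9])] [-0.1134 -0.0946]
[([365, 297, 12, 7, 59], [370.6, 299.7])] []
[([388, 189, 7, 17, 80], [391.0, 196.9])]
```

View pics/c2.png

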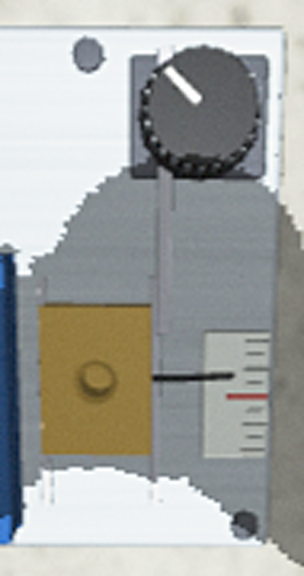

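The pointer stands about 7 mm to the right of the mark. The knob line stands about 0.74 rad clockwise of the jig's +x, and the two readings agree. I'll grip the knob with the tips above its wider foot (TCP z about 25 mm).

```bash
python3 -m handwheel '[[[0.75,0.125,0,0,0,0,60],[0.75,0.25,0.3,0,0,0,80],[0.75,0.25,1,0,0,0,80]]]'
python3 -m handwheel '[[[0.76,0,0.2,0,0,0,80],[0.76,0,0.8,0,0,0,80],[0.76,0,0.8,0,0,0,80],[0.76,0,0.8,0,0,0,80]]]'
python3 - <<'E'
from h import *
R,p=pose(); print(p, R.T@(np.array([.4255,.0222,.025])-p)/.08)
E
```

```text
t: 1.7
eef_pos: [0.4387, 0.0821, 0.1798]
ee_rot: [-3.137, 0.004, -1.762]
force: [0.1, 1.1, -0.8]
width: 0.0638
gripper_force: 0.0
t: 2.2
eef_pos: [0.4263, 0.0225, 0.1157]
ee_rot: [-3.141, -0.0, -1.761]
force: [-0.2, 1.2, 0.3]
width: 0.0604
gripper_force: 0.0
[0.42633614 0.02252205 0.11567866] [0.00563383 0.0103216  1.13347757]
```

```bash
python3 -m handwheel '[[[0,0.01,0.5,0,0,0,80],[0,0.01,1,0,0,0,80],[0,0.01,1,0,0,0,80]]]'
python3 -m handwheel '[[[0,0,0.13,0,0,0,80],[0,0,0.13,0,0,0,80]]]'
python3 -m handwheel '[[[0,0,0,0,0,0,255],[0,0,0,0,0,0,255],[0,0,0,0,0,0,255],[0,0,0,0,0,0,255],[0,0,0,0,0,0,255]]]' 15
```

```text
t: 2.58
eef_pos: [0.4239, 0.0225, 0.0341]
ee_rot: [3.139, -0.002, -1.76]
force: [0.3, 0.6, 0.8]
width: 0.0599
gripper_force: 0.0
t: 2.82
eef_pos: [0.425, 0.0229, 0.025]
ee_rot: [-3.14, 0.001, -1.76]
force: [0.0, -0.0, 0.2]
width: 0.0602
gripper_force: 0.0
t: 3.45
eef_pos: [0.4275, 0.0233, 0.0251]
ee_rot: [-3.137, 0.002, -1.759]
force: [10.1, -4.3, -6.0]
width: 0.0349
gripper_force: 15.0
```

```bash
python3 -m handwheel '[[[0,-0.04,0,0,0,0,255],[0,-0.04,0,0,0,-0.25,255],[0,-0.04,0,0,0,-0.5,255],[0,-0.04,0,0,0,-0.74,255],[0,-0.04,0,0,0,-0.74,255]]]'
python3 -m handwheel '[[[0,0,0,0,0,-0.25,255],[0,0,0,0,0,-0.5,255],[0,0,0,0,0,-0.74,255],[0,0,0,0,0,-0.74,255]]]'
python3 - <<'E'
from h import *
print(arm.get_state()['ee_rot'])
for n in("scene","side","wrist"):cv2.imwrite(f"pics/{n}2.png",cams.grab_frame(n))
I=cv2.imread('pics/wrist2.png')
E
```

```text
t: 4.08
eef_pos: [0.4273, 0.0227, 0.0248]
ee_rot: [-3.141, 0.001, -1.389]
force: [-6.8, 8.8, 10.7]
width: 0.0343
gripper_force: 15.0
t: 4.58
eef_pos: [0.4269, 0.0225, 0.0248]
ee_rot: [-3.141, 0.001, -1.019]
force: [-9.5, 8.5, 12.5]
width: 0.0349
gripper_force: 15.0
[-3.14131965e+00  1.00814281e-03 -1.01921609e+00]
```

```bash
python3 -m handwheel '[[[0,0,0,0,0,0,80],[0,0,0,0,0,0,80],[0,0,-0.6,0,0,0,80],[0,0,-1,0,0,0.37,60]]]'
python3 -m handwheel '[[[-0.5,0,-0.6,0,0,0.37,60],[-1,0,-1,0,0,0.74,60],[-1,0,-1,0,0,1,60]]]'
python3 -m handwheel '[[[-0.6,-0.1,-0.8,0,0,0.15,60],[-0.6,-0.3,-0.8,0,0,0.15,60],[-0.6,-0.3,-0.8,0,0,0.15,60]]]'
cat > meas.py <<'E'
from h import *
import sys
np.set_printoptions(precision=4,suppress=True)
s=arm.get_state();P=pose(s);print(s['eef_pos'],s['ee_rot'],s['t'])
I=cams.grab_frame("wrist");cv2.imwrite(f"pics/{sys.argv[1]}.png",I)
yaw=-.187;o=np.array([.5554,.0949]);R=np.array([[np.cos(yaw),-np.sin(yaw)],[np.sin(yaw),np.cos(yaw)]])
J=lambda p,z:R.T@(onz('wrist',p,z,P)[:2]-o)
for nm,z,r in(('red',.0115,blob(I,(0,120,90),(8,255,255),None,4)),('brass',.044,blob(I,(12,120,60),(30,255,255),None,300))):
    for a in r[0]: print(nm,a,J(a[1],z))
E
python3 meas.py wrist3
```

```text
t: 5.22
eef_pos: [0.4276, 0.0216, 0.1055]
ee_rot: [-3.142, -0.0, -1.209]
force: [0.9, -0.4, 0.9]
width: 0.0645
gripper_force: 0.0
t: 5.6
eef_pos: [0.3995, 0.0987, 0.1867]
ee_rot: [-3.138, 0.004, -1.709]
force: [0.0, 0.0, -0.6]
width: 0.0671
gripper_force: 0.0
t: 5.98
eef_pos: [0.4302, 0.1417, 0.2489]
ee_rot: [-3.141, 0.001, -1.781]
force: [-1.2, -0.7, -0.1]
width: 0.067
gripper_force: 0.0
[0.4302 0.1417 0.2489] [-3.1405  0.001  -1.7806] 5.975
red ([620, 161, 8, 5, 13], [623.4, 163.2]) [-0.4845 -0.0234]
red ([627, 164, 5, 3, 7], [629.0, 165.4]) [-0.4915 -0.0208]
red ([633, 165, 2, 3, 4], [633.8, 166.0]) [-0.4971 -0.02  ]
red ([636, 165, 4, 3, 9], [637.7, 165.9]) [-0.5015 -0.02  ]
red ([310, 191, 10, 2, 14], [314.0, 191.4]) [-0.1315  0.0007]
brass ([245, 171, 39, 48, 1752], [264.7, 194.3]) [-0.0788 -0.0017]
brass ([159, 303, 27, 59, 683], [168.8, 332.3]) [0.0478 0.1624]
brass ([446, 303, 27, 59, 631], [461.9, 332.2]) [-0.3065  0.1702]
brass ([231, 350, 388, 40, 4307], [432.1, 382.1]) [-0.2757  0.2408]
```

View pics/wrist3.png

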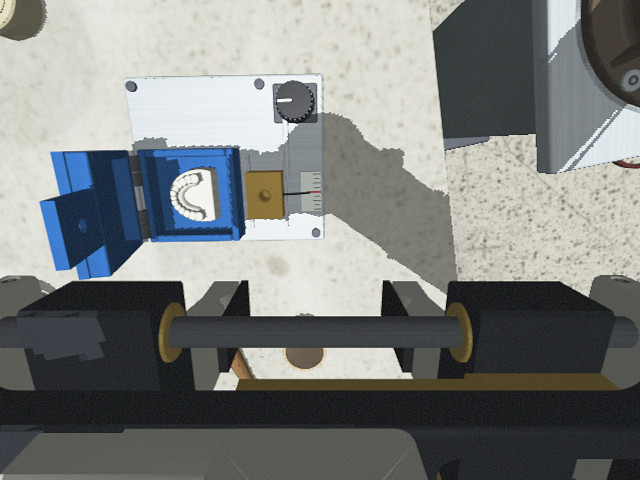

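The knob line now points along jig +x, and the pointer tip at (309,193) is about on the red mark at (314,191). I'll check that numerically and get the lid angle.

```bash
cat > j.py <<'E'
from h import *
np.set_printoptions(precision=4,suppress=True)
yaw=-.185;o=np.array([.5565,.0949]);R2=np.array([[np.cos(yaw),-np.sin(yaw)],[np.sin(yaw),np.cos(yaw)]])
W=lambda x,y:o+R2@[x,y]
E
python3 - <<'E'
from j import *
P=pose();I=cv2.imread('pics/wrist3.png')
J=lambda p,z:R2.T@(onz('wrist',p,z,P)[:2]-o)
g=cv2.cvtColor(I,cv2.COLOR_BGR2GRAY)
for x in(288,294,300,305,308): print(x,[int(v) for v in g[187:199,x]],end=' '); c=g[187:199,x].astype(float);w=np.clip(np.median(c)-20-c,0,None);y=187+(w*np.arange(12)).sum()/max(w.sum(),1);print(y,J((x,y),.021))
print('mark',J((314,191.4),.0115),'hole',J((265,195.5),.044),'knob',J((295,101),.044))
c=[(125,77),(324,74),(323,240)]
print('corners',[J(p,.01) for p in c])
# lid: tongue tip corners in vertical planes y=+-.022 of jig
o3,_=ray('wrist',(0,0),P)
for p,y in(((41,201),-.022),((61,270),.022),((93,191),-.022)):
    q,d=ray('wrist',p,P); a=R2.T@(q[:2]-o);b=R2.T@d[:2];t=(y-a[1])/b[1];X=a+b*t;print(p,X,q[2]+d[2]*t)
E
```

```text
288 [135, 139, 142, 140, 135, 134, 52, 22, 118, 140, 139, 136] 193.5955414012739 [-0.1045 -0.0002]
294 [133, 137, 138, 137, 138, 109, 43, 36, 131, 139, 135, 137] 193.45625 [-0.1113 -0.0002]
300 [138, 147, 143, 144, 151, 78, 18, 88, 141, 144, 142, 143] 192.94550408719346 [-0.1181 -0.0006]
305 [170, 173, 171, 175, 160, 62, 12, 169, 175, 171, 171, 169] 192.61013215859032 [-0.1238 -0.0009]
308 [174, 168, 175, 177, 96, 29, 67, 170, 174, 171, 172, 169] 192.11175337186899 [-0.1272 -0.0013]
mark [-0.134  -0.0007] hole [-0.0817 -0.002 ] knob [-0.1177 -0.095 ]
corners [array([ 0.0644, -0.1273]), array([-0.1479, -0.1249]), array([-0.1434,  0.0586])]
(41, 201) [ 0.043 -0.022] 0.18676432139480798
(61, 270) [0.0322 0.022 ] 0.19780483813853583
(93, 191) [ 0.0401 -0.022 ] 0.13743172361079198
```

The pointer is within about 0.6 mm of the mark. The lid stands near 1.38 rad, so I'll turn the tool so the closed fingers span the lid's width, go over it and sweep it forward and down from behind.

```bash
python3 - <<'E'
from j import *
s=arm.get_state(); print(s['q'])
for x in (.065,): print(W(x,0))
E
python3 -m handwheel '[[[0,0,-0.3,0,0,-0.35,200],[0,0,-0.6,0,0,-0.7,255],[0,0,-0.75,0,0,-1,255]]]'
python3 -m handwheel '[[[0,0,0,0,0,-0.35,255],[0,0,0,0,0,-0.7,255],[0,0,0,0,0,-1,255]]]'
python3 -m handwheel '[[[0,0,0,0,0,-0.35,255],[0,0,0,0,0,-0.7,255],[0,0,0,0,0,-1,255],[0,0,0,0,0,-1,255]]]'
python3 - <<'E'
from j import *
s=arm.get_state(); R,p=pose(s); print(s['q'],s['ee_rot'],R.T@(np.array([*W(.08,0),.3])-p)/.08)
E
```

```text
[ 0.7556 -0.0342 -0.4193 -0.0003 -1.1863 -0.9659]
[0.6204 0.0829]
t: 6.4
eef_pos: [0.4285, 0.1402, 0.3084]
ee_rot: [3.141, -0.0, -1.276]
force: [0.4, -0.2, 0.1]
width: 0.0425
gripper_force: 0.0
t: 6.78
eef_pos: [0.4281, 0.1399, 0.3071]
ee_rot: [3.14, 0.0, -0.776]
force: [0.1, 1.0, 0.4]
width: 0.0123
gripper_force: 0.0
t: 7.28
eef_pos: [0.4283, 0.1401, 0.3072]
ee_rot: [3.14, 0.001, -0.282]
force: [0.4, 0.5, -0.2]
width: 0.0003
gripper_force: 0.0
[ 0.7555 -0.0681 -0.3158 -0.0003 -1.3248  0.5331] [ 3.1403  0.0011 -0.2823] [ 2.6917 -0.0008  0.0875]
```

```bash
python3 -m handwheel '[[[0.5,0,0,0,0,-0.19,255],[1,0,0,0,0,-0.19,255],[1,0,0,0,0,-0.19,255]]]'
python3 -m handwheel '[[[0.5,0.08,0,0,0,0,255],[1,0.16,0,0,0,0,255],[1,0.16,0,0,0,0,255]]]'
python3 -m handwheel '[[[0.68,0,0,0,0,0,255],[0.68,0,0.2,0,0,0,255],[0.68,0,0.8,0,0,0,255],[0.68,0,0.8,0,0,0,255]]]'
python3 - <<'E'
from j import *
s=arm.get_state(); R,p=pose(s); print(s['ee_rot'],s['force'],R2.T@(p[:2]-o),p[2])
I=cv2.imwrite('pics/side4.png',cams.grab_frame('side')[100:340,180:500])
E
```

```text
t: 7.65
eef_pos: [0.507, 0.1177, 0.3065]
ee_rot: [3.139, 0.002, -0.192]
force: [-0.9, -0.0, -0.6]
width: 0.0004
gripper_force: 0.0
t: 8.02
eef_pos: [0.5829, 0.0904, 0.3065]
ee_rot: [3.14, 0.002, -0.191]
force: [-0.1, -0.1, 0.8]
width: 0.0006
gripper_force: 0.0
t: 8.52
eef_pos: [0.6323, 0.0809, 0.2405]
ee_rot: [3.138, 0.007, -0.188]
force: [-0.6, -0.7, 1.0]
width: 0.0008
gripper_force: 0.0
[ 3.1383  0.0071 -0.1876] [-0.6425 -0.7117  0.9536] [0.077  0.0002] 0.2404611970280781
```

View pics/side4.png

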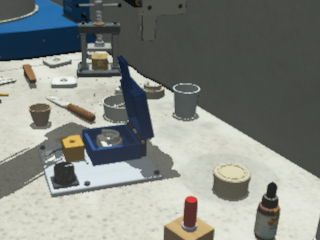

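The fingertip at crop (148,40) is behind the lid, whose tip is at (122,57). I'll descend and sweep.

```bash
python3 -m handwheel '[[[0,0,0.4,0,0,0,255],[0,0,0.7,0,0,0,255],[0,0,0.7,0,0,0,255]]]'
python3 -m handwheel '[[[-0.27,0,0,0,0,0,255],[-0.54,0,0,0,0,0,255],[-0.8,0,0.075,0,0,0,255],[-1,0,0.15,0,0,0,255]]]'
python3 -m handwheel '[[[-0.15,0,0.09,0,0,0,255],[-0.31,0,0.21,0,0,0,255],[-0.475,0,0.35,0,0,0,255],[-0.61,0,0.525,0,0,0,255],[-0.71,0,0.66,0,0,0,255]]]'
python3 - <<'E'
from j import *
s=arm.get_state(); R,p=pose(s); print(s['ee_rot'],s['force'],R2.T@(p[:2]-o),p[2])
E
```

```text
t: 8.95
eef_pos: [0.6352, 0.0814, 0.1889]
ee_rot: [3.141, 0.0, -0.186]
force: [0.1, -0.1, -0.5]
width: 0.0005
gripper_force: 0.0
t: 9.45
eef_pos: [0.5581, 0.0969, 0.1797]
ee_rot: [-3.139, -0.005, -0.185]
force: [2.1, -0.3, 0.4]
width: 0.0004
gripper_force: 0.6
t: 10.07
eef_pos: [0.5014, 0.1071, 0.124]
ee_rot: [-3.141, -0.001, -0.186]
force: [0.4, 1.0, 1.3]
width: 0.0002
gripper_force: 0.5
[-3.1406 -0.0014 -0.1856] [0.4198 0.9888 1.2514] [-0.0564  0.0018] 0.12404309959767673
```

```bash
python3 -m handwheel '[[[-0.08,0,0.15,0,0,0,255],[-0.15,0,0.32,0,0,0,255],[-0.22,0,0.5,0,0,0,255],[-0.26,0,0.66,0,0,0,255],[-0.28,0,0.74,0,0,0,255]]]'
python3 -m handwheel '[[[0,0,0.03,0,0,0,255],[0,0,0.06,0,0,0,255],[0,0,0.06,0,0,0,255]]]'
```

```text
t: 10.7
eef_pos: [0.4789, 0.1105, 0.0632]
ee_rot: [3.141, 0.001, -0.186]
force: [1.2, -0.5, 4.0]
width: 0.0007
gripper_force: 1.7
t: 11.08
eef_pos: [0.4789, 0.1106, 0.0594]
ee_rot: [3.141, 0.0, -0.186]
force: [-2.9, 0.3, 4.9]
width: 0.0003
gripper_force: 2.2
```

```bash
python3 -m handwheel '[[[0,0,-0.5,0,0,0,200],[0,0,-1,0,0,0,100],[0,0,-1,0,0,0,0]]]'
python3 -m handwheel '[[[-0.2,0,-0.5,0,0,0,0],[-0.3,0,-0.9,0,0,0,0],[-0.3,0,-0.9,0,0,0,0],[-0.3,0,-0.9,0,0,0,0]]]'
python3 - <<'E'
from j import *
s=arm.get_state(); P=pose(s); print(P[1],s['ee_rot'])
I=cams.grab_frame('wrist');cv2.imwrite('pics/wrist5.png',I)
i=cams.camera_info('wrist');H=i['hand_eye'];
T=P[0].T@(np.array([*W(-.08,0),.064])-P[1]); c=H[:3,:3].T@(T-H[:3,3]); print('expected hole px',(i['camera_matrix']@c)[:2]/c[2])
E
```

```text
t: 11.45
eef_pos: [0.4815, 0.1118, 0.1426]
ee_rot: [-3.137, -0.005, -0.185]
force: [0.3, 0.3, -0.7]
width: 0.0253
gripper_force: 0.0
t: 11.95
eef_pos: [0.4553, 0.115, 0.2105]
ee_rot: [3.141, 0.001, -0.186]
force: [0.4, 0.4, -0.2]
width: 0.0648
gripper_force: 0.0
[0.4553 0.115  0.2105] [ 3.1414  0.0007 -0.186 ]
expected hole px [316.7653 203.1001]
```

View pics/wrist5.png

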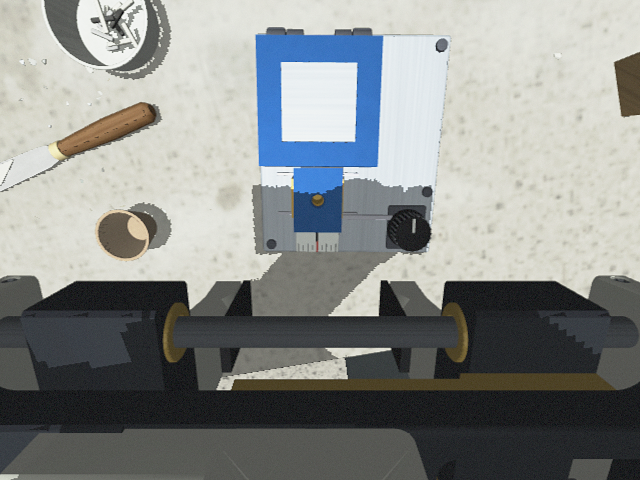

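The lid is down, and brass shows through the tongue hole at (318,200), against a predicted (317,203). I'll locate the hole precisely and find the pin by its top.

```bash
python3 - <<'E'
from j import *
P=pose(); I=cv2.imread('pics/wrist5.png')
b,_=blob(I,(10,100,40),(32,255,255),(300,185,340,215),10); print(b)
m=cv2.inRange(cv2.cvtColor(I,cv2.COLOR_BGR2HSV),(100,120,30),(125,255,255)); 
c=(m[185:218,305:333]==0); ys,xs=np.nonzero(c); 
n,l,s,cc=cv2.connectedComponentsWithStats(c.astype(np.uint8)); print(s.tolist(),(cc+[305,185]).round(1).tolist())
for px in((318,200.5),): w=onz('wrist',px,.064,P); print(w,R2.T@(w[:2]-o))
# tongue edges row 225, tip
row=m[222]; xs=np.nonzero(row[280:350])[0]+280; print('tongue',xs.min(),xs.max(), onz('wrist',((xs.min()+xs.max())/2,222),.064,P))
col=m[:,318-12]; ys=np.nonzero(col[205:250])[0]+205; w=onz('wrist',(306,ys.max()+.5),.064,P); print('tip',ys.max(),R2.T@(w[:2]-o))
# stand/pin in scene & side
A=cv2.imread('pics/scene0.png');B=cv2.imread('pics/side0.png')
hs=cv2.cvtColor(B,cv2.COLOR_BGR2HSV); print([hs[y,370].tolist() for y in range(294,336,4)])
hs=cv2.cvtColor(A,cv2.COLOR_BGR2HSV); print([hs[y,391].tolist() for y in range(186,214,3)])
E
```

```text
[([312, 195, 11, 11, 95], [317.4, 200.0])]
[[0, 0, 28, 33, 795], [6, 9, 13, 13, 129]] [[318.7, 201.2], [317.3, 200.0]]
[0.4799 0.1078 0.064 ] [-0.0777 -0.0014]
tongue 294 340 [0.4605 0.1124 0.064 ]
tip 231 [-0.1066  0.0097]
[[35, 12, 227], [1, 188, 218], [1, 179, 171], [2, 143, 96], [4, 129, 85], [3, 129, 85], [4, 126, 83], [3, 129, 89], [3, 126, 85], [90, 6, 87], [20, 103, 208]]
[[28, 16, 213], [1, 191, 219], [179, 204, 105], [1, 197, 92], [179, 211, 98], [0, 185, 102], [2, 218, 104], [112, 14, 198], [18, 115, 197], [19, 110, 100]]
```

```bash
python3 - <<'E'
from j import *
A=cv2.imread('pics/scene0.png');B=cv2.imread('pics/side0.png')
def red(I,roi):
    h=cv2.cvtColor(I,cv2.COLOR_BGR2HSV); m=cv2.inRange(h,(0,115,50),(7,255,255))|cv2.inRange(h,(174,115,50),(180,255,255))
    x0,y0,x1,y1=roi; k=np.zeros_like(m);k[y0:y1,x0:x1]=m[y0:y1,x0:x1]
    n,l,s,c=cv2.connectedComponentsWithStats(k); j=1+np.argmax(s[1:,4]); return s[j],c[j]
a=red(A,(370,180,410,215));b=red(B,(350,285,390,335));print(a,b)
X,e=tri(ray('scene',a[1]),ray('side',b[1]));print(X,e)
R,p=pose();print(R.T@(np.array([X[0],X[1],.2])-p)/.08)
E
```

```text
(array([388, 189,   7,  17,  98], dtype=int32), array([391.0306, 196.949 ])) (array([364, 296,  13,  31, 332], dtype=int32), array([369.9578, 310.9458]))
[ 0.5299 -0.2339  0.069 ] [np.float64(0.0005279633935408831), np.float64(0.0005279633935406079)]
[1.7241 4.1108 0.129 ]
```

Triangulation gives the pin at (0.530, -0.234) with handle centre z 0.069, against an expected 0.068, and a residual of 0.5 mm. Moving over it.

```bash
python3 -m handwheel '[[[0.2,0.5,0,0,0,0,60],[0.4,1,0,0,0,0,60],[0.4,1,0,0,0,0,60]]]' >/dev/null
python3 -m handwheel '[[[0.2,0.5,0,0,0,0,60],[0.4,1,0,0,0,0,60]]]' >/dev/null
python3 -m handwheel '[[[0.2,0.5,0,0,0,0,60],[0.4,1,0,0,0,0,60]]]'>/dev/null
python3 -m handwheel '[[[0.25,0.5,0,0,0,0,60],[0.5,1,0,0,0,0,60],[0.52,1.0,0.12,0,0,0,60],[0.52,1.0,0.12,0,0,0,60]]]'
python3 - <<'E'
from j import *
s=arm.get_state(); P=pose(s); I=cams.grab_frame('wrist');cv2.imwrite('pics/wrist6.png',I)
h=cv2.cvtColor(I,cv2.COLOR_BGR2HSV); m=cv2.inRange(h,(0,115,50),(7,255,255))|cv2.inRange(h,(174,115,50),(180,255,255))
n,l,st,c=cv2.connectedComponentsWithStats(m)
for j in range(1,n):
    if st[j,4]>60: print(st[j],c[j],onz('wrist',c[j],.091,P))
print(P[0].T@(np.array([.5299,-.2339,.065-.0188])-P[1])/.08)
E
```

```text
t: 13.38
eef_pos: [0.5308, -0.2244, 0.1996]
ee_rot: [-3.142, 0.004, -0.187]
force: [-0.0, 0.1, 0.7]
width: 0.0671
gripper_force: 0.0
[314 218  23  31 552] [324.3732 232.9112] [ 0.5342 -0.2322  0.091 ]
[0.0183 0.1195 1.9175]
```

```bash
python3 -m handwheel '[[[0.02,0.11,0.4,0,0,0,60],[0.02,0.11,1,0,0,0,60],[0.02,0.11,1,0,0,0,60]]]' >/dev/null
python3 -m handwheel '[[[0,0,0.4,0,0,0,60],[0,0,0.8,0,0,0,60],[0,0,0.87,0,0,0,60],[0,0,0.87,0,0,0,60]]]'
python3 -m handwheel '[[[0,0,0,0,0,0,255],[0,0,0,0,0,0,255],[0,0,0,0,0,0,255],[0,0,0,0,0,0,255],[0,0,0,0,0,0,255]]]' 40
python3 -m handwheel '[[[0,0,0,0,0,0,255],[0,0,0,0,0,0,255],[0,0,0,0,0,0,255]]]'
```

```text
t: 14.3
eef_pos: [0.5328, -0.2336, 0.0539]
ee_rot: [3.141, -0.002, -0.185]
force: [1.4, -0.3, 0.4]
width: 0.0668
gripper_force: 0.0
t: 14.92
eef_pos: [0.5316, -0.2338, 0.0522]
ee_rot: [3.142, 0.0, -0.186]
force: [0.2, 0.0, 2.0]
width: 0.0223
gripper_force: 0.0
t: 15.3
eef_pos: [0.5316, -0.2337, 0.0521]
ee_rot: [3.142, 0.0, -0.186]
force: [0.3, -0.2, 0.4]
width: 0.0173
gripper_force: 40.0
```

```bash
python3 -m handwheel '[[[0,0,-0.2,0,0,0,255],[0,0,-0.6,0,0,0,255],[0,0,-1,0,0,0,255],[0,0,-1,0,0,0,255]]]' >/dev/null
python3 -m handwheel '[[[0,0,-0.4,0,0,0,255],[0,0,-0.7,0,0,0,255],[0,0,-0.7,0,0,0,255]]]'
python3 - <<'E'
from j import *
R,p=pose(); print(R.T@(np.array([.4785,.1085,.188])-p)/.08)
E
```

```text
t: 16.18
eef_pos: [0.5326, -0.2339, 0.1903]
ee_rot: [-3.142, -0.004, -0.186]
force: [0.7, -0.7, -1.9]
width: 0.0175
gripper_force: 40.0
[-1.4545 -4.0822  0.0241]
```

```bash
python3 -m handwheel '[[[-0.15,-0.4,0,0,0,0,255],[-0.36,-1,0,0,0,0,255]]]' >/dev/null
python3 -m handwheel '[[[-0.18,-0.5,0,0,0,0,255],[-0.36,-1,0,0,0,0,255]]]' >/dev/null
python3 -m handwheel '[[[-0.18,-0.5,0,0,0,0,255],[-0.36,-1,0,0,0,0,255]]]' >/dev/null
python3 -m handwheel '[[[-0.18,-0.5,0,0,0,0,255],[-0.35,-1,0,0,0,0,255],[-0.36,-1.0,0,0,0,0,255],[-0.36,-1.0,0,0,0,0,255]]]'
python3 - <<'E'
from j import *
R,p=pose(); print(R.T@(np.array([.4785,.1085,.125])-p)/.08)
E
```

```text
t: 17.42
eef_pos: [0.477, 0.1019, 0.1875]
ee_rot: [3.141, 0.001, -0.185]
force: [-0.3, -0.8, -0.1]
width: 0.0172
gripper_force: 40.0
[ 0.0046 -0.0857  0.7814]
```

```bash
python3 -m handwheel '[[[0,-0.085,0.3,0,0,0,255],[0,-0.085,0.7,0,0,0,255],[0,-0.085,0.76,0,0,0,255],[0,-0.085,0.76,0,0,0,255]]]'
python3 - <<'E'
from j import *
A=cams.grab_frame('scene');B=cams.grab_frame('side');cv2.imwrite('pics/scene7.png',A);cv2.imwrite('pics/side7.png',B)
V=lambda I,x,y:cv2.resize(I[y-45:y+35,x-48:x+48],None,fx=4,fy=4,interpolation=cv2.INTER_CUBIC)
i={n:cams.camera_info(n) for n in('scene','side')}
def pr(n,X): c=i[n]['R']@X+i[n]['t']; return (i[n]['camera_matrix']@c)[:2]/c[2]
R,p=pose(); print(p)
for n in i: print(n,'tip',pr(n,np.array([p[0],p[1],p[2]-.0461])-0+np.array([0,0,0])),'hole',pr(n,np.array([.4785,.1085,.064])))
a=pr('scene',np.array([.4785,.1085,.064])).astype(int);b=pr('side',np.array([.4785,.1085,.064])).astype(int)
cv2.imwrite('pics/c7.png',np.hstack([V(A,*a),V(B,*b)])); print(a,b)
E
```

```text
t: 17.92
eef_pos: [0.4791, 0.1081, 0.1276]
ee_rot: [3.141, 0.0, -0.187]
force: [0.5, -0.7, -0.1]
width: 0.017
gripper_force: 40.0
[0.4796 0.1087 0.1284]
scene tip [329.6202 251.5987] hole [329.9676 259.0673]
side tip [250.5374 223.2709] hole [250.5038 231.7171]
[329 259] [250 231]
```

View pics/c7.png

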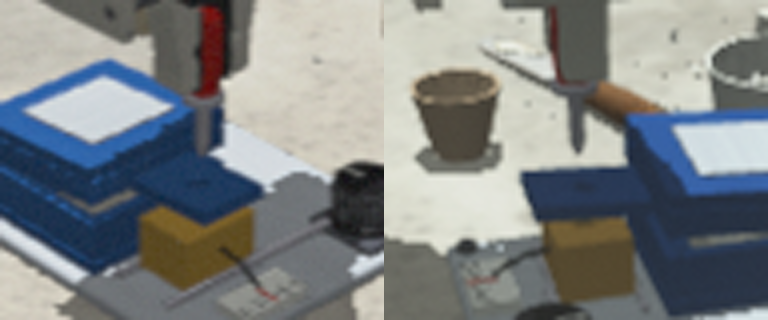

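In the scene crop the tip is at (203,155) with the hole at about (198,183). In the side crop the tip is at (194,153) with the hole at about (198,186). I'll convert the offset.

```bash
python3 - <<'E'
from j import *
A=cv2.imread('pics/scene7.png');B=cv2.imread('pics/side7.png')
for n,I,y0,y1,x0,x1 in(('scene',A,255,265,322,339),('side',B,226,237,243,259)):
    g=I[y0:y1,x0:x1].astype(int).sum(2); print(n,x0,y0);print(g)
for n,I,y0,y1,x0,x1 in(('scene',A,244,256,324,340),('side',B,212,228,243,259)):
    print(n,x0,y0);print(I[y0:y1,x0:x1].astype(int).sum(2))
E
```

```text
scene 322 255
[[181 184 188 179 182 189 192 182 173 190 188 182 176 172 280 515 635]
 [181 184 180 188 178 179 185 187 185 191 186 181 187 183 182 261 374]
 [177 176 180 183 168 184 186 182 199 178 183 184 176 183 180 177 195]
 [184 185 187 183 178 183 188 185 196 180 178 183 180 188 187 176 172]
 [185 182 183 178 176 171 160 158 157 146 145 164 183 179 168 186 186]
 [176 181 190 183 181 166 156 172 162 174 166 172 185 184 176 179 182]
 [179 190 179 186 186 182 179 185 176 174 176 183 177 186 184 170 179]
 [171 183 175 187 184 173 186 183 186 172 186 187 186 181 180 177 185]
 [150 165 167 173 180 187 183 189 183 189 179 178 180 178 182 184 177]
 [140 134 144 149 166 178 180 188 183 179 183 186 183 184 172 172 151]]
side 243 226
[[632 626 636 633 630 621 612 609 622 633 624 617 608 609 613 622]
 [585 565 542 538 533 523 512 498 497 507 501 483 462 452 454 466]
 [398 362 305 305 305 305 304 277 233 240 237 239 215 185 182 184]
 [185 184 189 184 182 182 183 182 183 183 183 189 182 181 183 183]
 [181 186 185 184 187 182 183 181 181 184 186 183 183 177 182 184]
 [187 185 184 187 182 181 1
[... 1580 characters left out ...]
 516 625 617 612 563 478 413]
 [617 615 622 621 570 394 237 232 291 488 618 614 611 612 618 573]
 [615 620 628 628 588 436 238 237 262 458 608 613 620 621 626 627]
 [617 622 626 625 582 428 237 232 264 460 613 621 622 621 622 624]
 [617 621 617 614 589 463 238 232 287 489 623 625 624 619 617 622]
 [623 621 625 615 612 527 301 235 343 544 632 628 627 624 619 625]
 [630 629 631 628 628 594 443 233 412 602 634 628 629 632 632 634]
 [631 631 632 634 633 630 551 435 543 627 631 626 629 633 633 630]
 [630 630 629 633 634 628 604 598 627 626 628 625 627 628 633 632]
 [632 626 636 633 630 621 612 609 622 633 624 617 608 609 613 622]
 [585 565 542 538 533 523 512 498 497 507 501 483 462 452 454 466]]
```

The two views agree that the tip is about 3 mm short of the hole in x, which matches where it sits in the grip. I'll shift it and lower it while watching forces.

```bash
python3 -m handwheel '[[[0.034,-0.01,0,0,0,0,255],[0.034,-0.01,0.1,0,0,0,255],[0.034,-0.01,0.2,0,0,0,255],[0.034,-0.01,0.28,0,0,0,255],[0.034,-0.01,0.28,0,0,0,255]]]'
python3 - <<'E'
from j import *
A=cams.grab_frame('scene');B=cams.grab_frame('side');cv2.imwrite('pics/scene8.png',A);cv2.imwrite('pics/side8.png',B)
s=arm.get_state();print(s['eef_pos'],s['force'],s['moment'])
V=lambda I,x,y:cv2.resize(I[y-45:y+35,x-48:x+48],None,fx=4,fy=4,interpolation=cv2.INTER_CUBIC)
cv2.imwrite('pics/c8.png',np.hstack([V(A,329,259),V(B,250,231)]))
E
```

```text
t: 18.65
eef_pos: [0.4812, 0.1087, 0.1042]
ee_rot: [3.141, 0.001, -0.186]
force: [0.4, 0.3, -0.2]
width: 0.0174
gripper_force: 40.0
[0.4816 0.109  0.1049] [ 0.5841 -0.1347 -0.2822] [-0.1142 -0.0376  0.0234]
```

View pics/c8.png

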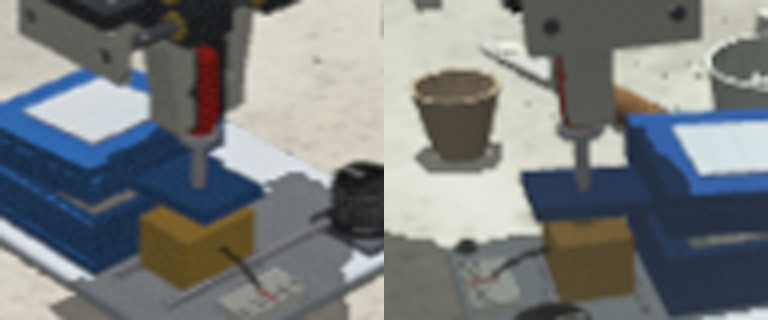

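No contact force, and the nose is at the hole in both views: (199,187) in the scene crop and (583,188) in the side crop. Continuing down.

```bash
python3 -m handwheel '[[[0,0,0.06,0,0,0,255],[0,0,0.12,0,0,0,255],[0,0,0.12,0,0,0,255]]]'
python3 -m handwheel '[[[0,0,0.06,0,0,0,255],[0,0,0.12,0,0,0,255],[0,0,0.12,0,0,0,255]]]'
```

```text
t: 19.12
eef_pos: [0.4814, 0.1088, 0.0949]
ee_rot: [3.141, 0.001, -0.186]
force: [-0.5, -0.5, -0.0]
width: 0.0174
gripper_force: 40.0
t: 19.5
eef_pos: [0.4814, 0.1088, 0.0853]
ee_rot: [3.141, 0.001, -0.186]
force: [-0.2, 0.8, -0.4]
width: 0.0171
gripper_force: 40.0
```

```bash
python3 -m handwheel '[[[0,0,0.05,0,0,0,255],[0,0,0.1,0,0,0,255],[0,0,0.1,0,0,0,255]]]'
python3 -m handwheel '[[[0,0,0.05,0,0,0,255],[0,0,0.1,0,0,0,255],[0,0,0.1,0,0,0,255]]]'
```

```text
t: 19.88
eef_pos: [0.4814, 0.1089, 0.0774]
ee_rot: [3.141, 0.001, -0.186]
force: [0.3, -0.1, -0.8]
width: 0.0173
gripper_force: 40.0
t: 20.25
eef_pos: [0.4815, 0.1089, 0.0696]
ee_rot: [3.141, 0.0, -0.186]
force: [-3.1, 0.8, 4.8]
width: 0.0177
gripper_force: 40.0
```

```bash
python3 -m handwheel '[[[-0.012,0,0.03,0,0,0,255],[-0.012,0,0.05,0,0,0,255],[-0.012,0,0.06,0,0,0,255],[-0.012,0,0.06,0,0,0,255]]]'
python3 -m handwheel '[[[0,0,0.02,0,0,0,255],[0,0,0.03,0,0,0,255],[0,0,0.03,0,0,0,255]]]'
```

```text
t: 20.75
eef_pos: [0.4811, 0.1093, 0.0651]
ee_rot: [-3.141, -0.001, -0.186]
force: [-1.1, -0.7, 5.1]
width: 0.0172
gripper_force: 40.0
t: 21.12
eef_pos: [0.481, 0.1093, 0.0628]
ee_rot: [-3.141, -0.0, -0.186]
force: [-1.2, 0.1, 6.3]
width: 0.0174
gripper_force: 40.0
```

```bash
python3 -m handwheel '[[[0,0,0.02,0,0,0,255],[0,0,0.04,0,0,0,255],[0,0,0.04,0,0,0,255]]]'
python3 -m handwheel '[[[0,0,0.02,0,0,0,255],[0,0,0.02,0,0,0,255]]]'
```

```text
t: 21.5
eef_pos: [0.4813, 0.1094, 0.0612]
ee_rot: [-3.141, -0.001, -0.185]
force: [-6.4, -0.2, 24.2]
width: 0.0173
gripper_force: 40.0
t: 21.75
eef_pos: [0.4817, 0.1095, 0.0606]
ee_rot: [-3.141, -0.002, -0.184]
force: [-10.8, -0.9, 36.7]
width: 0.0174
gripper_force: 40.0
```

The force rose steeply at TCP z 0.061, after about 11 mm of lid travel, which suggests the lid is shut. I'll ease off a little and check the tongue's drop by colour mask, without viewing further pictures.

```bash
python3 -m handwheel '[[[-0.012,0,-0.02,0,0,0,255],[-0.012,0,-0.02,0,0,0,255],[-0.012,0,-0.02,0,0,0,255]]]'
python3 - <<'E'
from j import *
A=cams.grab_frame('scene');B=cams.grab_frame('side');cv2.imwrite('pics/scene9.png',A);cv2.imwrite('pics/side9.png',B)
i={n:cams.camera_info(n) for n in('scene','side')}
def pr(n,X): c=i[n]['R']@X+i[n]['t']; return (i[n]['camera_matrix']@c)[:2]/c[2]
blue=lambda I:cv2.inRange(cv2.cvtColor(I,cv2.COLOR_BGR2HSV),(100,90,25),(125,255,255))
h=np.array([.055,.045]) # hinge x,z
for a in(0,.08):
    q=lambda r,n:(h[0]-r*np.cos(a)+n*np.sin(a),h[1]+r*np.sin(a)+n*np.cos(a))
    for y in(.022,-.022): x,z=q(.164,.008); X=np.array([*W(x,y),z]); print('angle',a,'y',y,'tongue tip top corner',[pr(n,X).round(1) for n in i])
for f in(8,9):
    m=blue(cv2.imread(f'pics/scene{f}.png')); s=blue(cv2.imread(f'pics/side{f}.png'))
    print(f,'scene lowest blue/col',[(c,int(np.nonzero(m[240:285,c])[0].max()+240)) for c in(310,314,318,334,338,342) if m[240:285,c].any()],
     'side top blue/col',[(c,int(np.nonzero(s[215:260,c])[0].min()+215)) for c in(236,239,242,260) if s[215:260,c].any()],
     'side lid top rows',[(c,int(np.nonzero(s[190:260,c])[0].min()+190)) for c in(268,280)])
s=arm.get_state();print(s['eef_pos'],s['force'],s['t'])
# pointer dark / red mark in scene crop
r,_=blob(A,(0,110,80),(8,255,255),(300,270,360,300),2);print(r)
E
```

```text
t: 22.12
eef_pos: [0.4813, 0.1098, 0.0613]
ee_rot: [-3.14, -0.003, -0.185]
force: [-2.9, -1.2, 21.7]
width: 0.0168
gripper_force: 40.0
angle 0 y 0.022 tongue tip top corner [array([331.8, 272.8]), array([234. , 233.7])]
angle 0 y -0.022 tongue tip top corner [array([346.6, 265.4]), array([237.9, 243.2])]
angle 0.08 y 0.022 tongue tip top corner [array([331.4, 267.3]), array([234.2, 227.8])]
angle 0.08 y -0.022 tongue tip top corner [array([346.3, 259.9]), array([238.1, 237.2])]
8 scene lowest blue/col [(310, 279), (314, 277), (318, 265), (334, 268), (338, 266), (342, 264)] side top blue/col [(239, 229), (242, 229), (260, 228)] side lid top rows [(268, 215), (280, 214)]
9 scene lowest blue/col [(310, 279), (314, 277), (318, 266), (334, 275), (338, 273), (342, 271)] side top blue/col [(239, 237), (242, 236), (260, 236)] side lid top rows [(268, 220), (280, 218)]
[0.4813 0.1098 0.0614] [-2.9157 -2.6855 21.6817] 22.225
[]
```

The tongue dropped 7–8 px where full closure needs about 6 px, and the push is steady at 22 N, so the lid is shut. Handing in.

```bash
python3 -c "
from station import arm
print(arm.job_done())"
```

```text
the job is handed in; nothing more can be done
None
```

I handed the job in at about 22 s: pointer on the mark to about 0.6 mm, lid folded down, and the pin through the tongue, still gripped at 40 N and pressing the lid shut with about 22 N. No verdict came back, shutness was inferred from force and the tongue's drop in the images, and I viewed 11 pictures, one over your limit of 10.

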